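Shift the mower console into the green slot

TASK

Two ride-on-mower shift consoles stand on the garage bench. Take the lever with the red knob out of its white-marked slot, guide it along the zigzag gate and put it fully home at the end of the green-marked slot, then let go. Leave the lever with the yellow knob alone.

Things in the scene. Friction and masses are not known exactly. Their poses are not given: they have to be found in the camera images.
- red_console: Fixed console with the red-knobbed lever: black housing, grey top plate, 170 (x) by 150 (y), 115 mm tall. Origin: centre of its underside, on the table. x: along the lanes, from the white to the green mark, up to 35 degrees off straight away from the robot; y left, z up. Lever pivot (two-way): 20 mm above the origin.
- red_gate (a point): Centre of the Z-shaped slot in the console's top, axes as red_console. A crossing along y at x = 0 joins the start lane (y = +28 mm, towards -x, white patch past its end) to the target lane (y = -28 mm, towards +x, green patch past its end). Slots 22 mm wide, lanes end at x = -36, +36; plate 8 mm, rod 12 mm thick.
- red_knob (a point): Centre of the red ball knob, 34 mm across, 155 mm from the pivot (175 mm over the table upright, 161 at lane ends). In console axes: starts at x -26 to -44, y about +44 mm; crossing x = 0 (+-8); target lane y = -44 (+-8), home at x = +46. A lever moves at about 2 N and stays where left.
- yellow_knob (a point): Centre of the yellow ball knob, 34 mm across, of the other, otherwise identical console. Leave it alone.

How it is judged:
By the outcome, as a careful person would: the job done as asked, in the order asked, and still so for the second after the job is handed in, with the robot touching nothing.
It also fails if it takes over 32 s, if anything falls off the work surface, if the arm or the gripper's body presses on something with over 40 N, if the wrist force passes 120 N, or if a joint passes its speed limit or range.

ROBOT

A 7-joint arm with a two-finger parallel gripper is mounted at the origin on the work surface. World frame = base frame: x ahead of the robot, y to its left, z up, the work surface at z = 0. Lengths are in m, angles in rad, forces in N, time in s.
With the tool pointing down it reaches from about 0.4 to 0.85 m from the base axis. Payload 4.4 kg.
Tool frame: the origin (TCP) lies on the centre line of the jaws, within the pads' length; the fingertips stand 22 mm ahead of it and the grasp point (between the pads) lies 3 mm ahead of it; z points along the fingers, y is the line along which they close (so a half turn about z gives the same grasp; the last joint's range is limited). The gripper opens to 94 mm and grips with 3 to 60 N. Pads are 16 mm wide; open, the fingers measure 119 mm over their backs; the gripper's body (75 mm by 177 mm) begins 78 mm behind the grasp point.
Start: joints at [-1.237, 0.628, 0.038, 1.517, -0.027, 0.996, -0.02], TCP at [0.253, 0.599, 0.227] pointing down, gripper open.
Joint ranges: [-3.06, 3.06], [-0.37, 2.12], [-1.25, 1.32], [0.18, 2.47], [-1.1, 4.24], [0.23, 1.98], [-2.94, 2.94]. Speed limits (rad/s): [2.57, 2.57, 3.14, 3.14, 3.14, 3.14, 3.14].

INTERFACE

Orientations are given as a rotation vector (axis times angle).
In Python, from cell import ctrl gives the robot as it stands.
- The arm moves only by the tool pendant, called after ">>>" as name(argument=value, ...), one argument or row to a line, values as JSON. Schema: {"type":"object","properties":{"motion":{"type":"array","items":{"type":"array","prefixItems":[{"type":"array","items":{"type":"number"},"minItems":3,"maxItems":3},{"type":"array","items":{"type":"number"},"minItems":3,"maxItems":3}],"minItems":2,"maxItems":2},"minItems":1,"maxItems":10},"aperture":{"type":"number"},"only":{"type":"string"},"quiet":{"type":"boolean"},"lines":{"type":"string"}},"required":["motion"],"additionalProperties":false}. motion is a list of rows, 1 to 10 of them, each written [[dx, dy, dz], [rx, ry, rz]]: dx, dy, dz in units of 5 mm, then a rotation vector rx, ry, rz in units of 0.2 rad; each row is the pose to reach, as a shift and turn from the pose commanded when the call began, along the tool's axes at that moment; what a row does not reach only later rows make up. A row lasts 1/8 s, in which the tool goes at most 0.0625 m and 0.188 rad, less where a joint would pass 70% of its speed; a pose out of reach is approached as far as the arm can. aperture is the finger opening in m, set as the call begins (left out keeps the last). The fingers move at their own pace and stop on an object; the grip force is fixed at half the most. Time passes only in rows, so rows that do not move let the fingers close. The tool returns the time, the measured TCP pose, the force, the opening and the grip force at its end. only (a regular expression) keeps the lines of the reply that match it, lines (a string "A,B") keeps lines A to B, and quiet returns only ok. Input that does not fit is refused with a message, and nothing moves.
- ctrl.read_state(): the state, without advancing time (a new reading comes with each control period).
- ctrl.snapshot(name): name is "scene" or "side" or "wrist"; returns the picture (384x512x3 uint8, red, green, blue); there is no depth.
- ctrl.camera_params(name): a dict with "fovy" (degrees; the focal length in pixels is half the picture's height over the tangent of half this angle, whatever the lens; pixels are square), "cx", "cy" (the principal point, pixels), "view" (4x4, takes a point from world to camera coordinates); the wrist camera has in their place "T_tool_cam" (4x4, takes a point from camera to tool coordinates, whose origin is the TCP and whose axes are the flange's). Camera axes: x right, y down, z forward; pixel columns grow to the right and rows downward; lengths in m; the calibration is good to about 2 mm. A picture is of the moment at which its call begins: read the wrist's pose just before it. camera_params takes no time and is no camera call.
- ctrl.close_job(): hands the job in; it is judged then, once.
The state is a dict: "time": time; "qpos": joint angles; "qd": joint speeds; "joint_efforts": joint torques, N m; "eef_pos": TCP position; "orientation": TCP orientation; "force": force on the tool from outside, world axes, zero at the start; "ft_torque": the same for the moment, N m; "opening": finger opening in m; "grip_force": force on a finger pad.
Only numpy, scipy, OpenCV 4.12 (cv2) and the standard library are available. Lean on these libraries where they do the work, as an engineer would, in place of code of your own. Each camera call takes 0.05 s, during which the arm holds its last target. There are 200 camera calls.

## Working session

There is one attempt and no reset: what is moved stays moved. The work goes in short steps, Python scripts to look and compute and a tool call to move; the robot and the scene stay as the last step left them, time stands still between calls to the robot, and variables do not carry over. Pictures are saved under pics/ and viewed, at most 10 in all, crops included, and the job is handed in when it is done.

```bash
ls; mkdir -p pics; python3 - <<'E'
from cell import ctrl
import cv2,numpy as np
s=ctrl.read_state();print({k:np.round(v,4) for k,v in s.items()})
a=[]
for n in("scene","side"):
    im=ctrl.snapshot(n);cv2.imwrite(f"pics/{n}0.png",im[...,::-1]);p=ctrl.camera_params(n);print(n,p["fovy"],p["cx"],p["cy"],np.round(p["view"],4).tolist())
p=ctrl.camera_params("wrist");print(p)
E
```

```text
cell.py
pics
{'time': np.float64(0.0), 'qpos': array([-1.2368,  0.6293,  0.0384,  1.5184, -0.027 ,  0.9963, -0.02  ]), 'qd': array([ 0.0005, -0.0012, -0.0011, -0.0005, -0.0003, -0.0012, -0.0012]), 'joint_efforts': array([-3.00000e-04, -5.49701e+01,  1.14300e+00, -1.86641e+01,
       -5.23000e-02,  2.35000e-02,  2.00000e-04]), 'eef_pos': array([0.2527, 0.5982, 0.2266]), 'orientation': array([-6.2380e-01, -3.0787e+00,  2.9000e-03]), 'force': array([ 0.5868, -0.8591,  0.0789]), 'ft_torque': array([ 0.0145,  0.001 , -0.0262]), 'grip_force': np.float64(0.0), 'opening': np.float64(0.0941)}
scene 47.49741492273876 255.68074010993868 189.00307604283788 [[0.7932, 0.6089, 0.0068, -0.4301], [0.3373, -0.43, -0.8375, -0.0742], [-0.507, 0.6666, -0.5464, 1.1109], [0.0, 0.0, 0.0, 1.0]]
side 48.26195360596391 254.4578149871183 195.4469013572437 [[0.9586, -0.2847, -0.0074, -0.5201], [-0.2102, -0.6897, -0.693, 0.2141], [0.1922, 0.6658, -0.7209, 0.7364], [0.0, 0.0, 0.0, 1.0]]
{'fovy': 67.61324618096592, 'cx': 253.4561688804398, 'cy': 185.41857218143002, 'T_tool_cam': array([[ 5.15030443e-04, -9.60126393e-01, -2.79565813e-01,
         8.14514022e-02],
       [ 9.99999680e-01,  6.65509917e-04, -4.43342327e-04,
         3.72860980e-05],
       [ 6.11718491e-04, -2.79565495e-01,  9.60126429e-01,
        -1.57728899e-01],
       [ 0.00000000e+00,  0.00000000e+00,  0.00000000e+00,
         1.00000000e+00]])}
```

View pics/scene0.png

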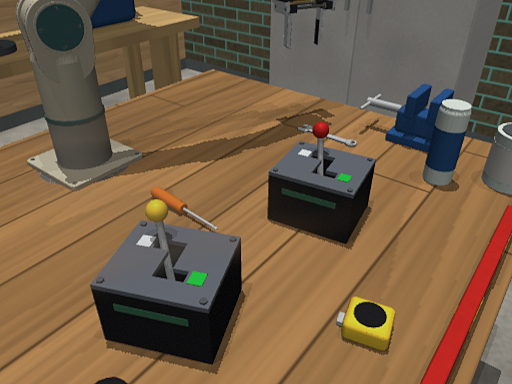

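View pics/side0.png

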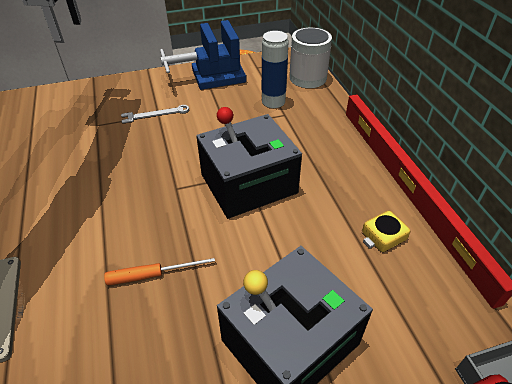

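Scene: red knob at about (321,130), white patch (305,153), green patch (344,177). Side: red knob (225,115), white (220,143), green (277,144). The yellow console stands nearer both cameras. Next I'll triangulate by colour blobs.

```bash
cat > h.py <<'E'
import cv2,numpy as np
from cell import ctrl
from scipy.spatial.transform import Rotation as R
def K(p):
    f=192/np.tan(np.radians(p["fovy"])/2);return np.array([[f,0,p["cx"]],[0,f,p["cy"]],[0,0,1]])
def P(n):
    p=ctrl.camera_params(n);return K(p)@np.array(p["view"])[:3]
def blob(im,box,col):
    x0,y0,x1,y1=box;h=cv2.cvtColor(im[y0:y1,x0:x1],cv2.COLOR_RGB2HSV).astype(int);H,S,V=h[...,0],h[...,1],h[...,2]
    m={'red':((H<6)|(H>174))&(S>170)&(V>70),'green':(abs(H-60)<15)&(S>150)&(V>100),'white':(S<30)&(V>190),'yellow':(abs(H-25)<6)&(S>130)&(V>120)}[col].astype(np.uint8)
    n,l,st,c=cv2.connectedComponentsWithStats(m);i=1+np.argmax(st[1:,4]);return c[i]+[x0,y0],st[i]
def tri(a,b,Pa,Pb):
    X=cv2.triangulatePoints(Pa,Pb,np.array(a,float).reshape(2,1),np.array(b,float).reshape(2,1))[:,0];return X[:3]/X[3]
def proj(Pm,X):
    q=Pm@np.append(X,1);return q[:2]/q[2]
E
python3 - <<'E'
from h import *
A,B=[cv2.imread(f"pics/{n}0.png")[...,::-1].copy() for n in("scene","side")]
Pa,Pb=P("scene"),P("side")
for c,ba,bb in(("red",(305,115,340,142),(210,100,240,130)),("white",(295,145,315,160),(208,135,232,150)),("green",(332,170,358,186),(265,135,290,152)),
 ("yellow",(140,195,172,225),(240,265,272,300)),("white",(130,230,160,252),(240,300,270,325)),("green",(180,265,212,290),(318,285,350,312))):
    a,sa=blob(A,ba,c);b,sb=blob(B,bb,c);X=tri(a,b,Pa,Pb);print(c,a.round(1),sa,b.round(1),sb,X.round(4),(proj(Pa,X)-a).round(1),(proj(Pb,X)-b).round(1))
E
```

```text
red [320.6 129. ] [  8   7  16  16 193] [224.4 113.9] [  7   7  16  15 191] [0.5439 0.2129 0.1674] [ 0.2 -0.4] [-0.   0.5]
white [304.6 152.2] [ 4  5 12  6 48] [218.8 142.3] [ 5  3 13 10 76] [0.5237 0.1908 0.1166] [ 0.2 -0.3] [-0.   0.4]
green [343.9 177.4] [ 5  4 14  8 78] [276.2 143.7] [ 5  4 14 10 86] [0.6353 0.1529 0.1158] [ 0.2 -0.4] [-0.   0.4]
yellow [155.4 208.3] [  5   4  22  20 320] [255.  281.1] [  4   5  23  23 428] [ 0.4913 -0.1801  0.1681] [ 0.3 -0.4] [0.  0.5]
white [144.8 240.5] [  7   5  15  11 109] [254.  314.8] [  4   7  22  17 193] [ 0.483  -0.2019  0.1164] [ 0.4 -0.5] [0.1 0.7]
green [196.6 278.3] [  7   6  20  15 202] [333.1 299.1] [  4   5  23  19 224] [ 0.6012 -0.2108  0.1155] [ 0.5 -0.6] [0.1 0.8]
```

The manual's scale: shifts go in units of 5 mm and turns go in units of 0.2 rad. Converting my numbers, -0.06 m is -12, -0.418 m is -83.6, -0.57 rad is -2.85.

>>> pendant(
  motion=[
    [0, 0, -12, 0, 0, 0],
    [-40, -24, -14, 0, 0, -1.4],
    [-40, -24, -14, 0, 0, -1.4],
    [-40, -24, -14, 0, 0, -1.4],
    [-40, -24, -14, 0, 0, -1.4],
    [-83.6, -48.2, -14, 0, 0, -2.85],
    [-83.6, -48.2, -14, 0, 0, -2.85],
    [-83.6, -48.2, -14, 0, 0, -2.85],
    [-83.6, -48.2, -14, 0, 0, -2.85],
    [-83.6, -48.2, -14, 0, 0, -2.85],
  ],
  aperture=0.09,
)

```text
refused: motion[0]: [0, 0, -12, 0, 0, 0] is too long (schema: maxItems 2). Nothing was moved.
```

The error is about the shape of the input: rows with the three-number parts in brackets of their own. Fixing that and sending the same move.

>>> pendant(
  motion=[
    [[0, 0, -12], [0, 0, 0]],
    [[-40, -24, -14], [0, 0, -1.4]],
    [[-40, -24, -14], [0, 0, -1.4]],
    [[-40, -24, -14], [0, 0, -1.4]],
    [[-40, -24, -14], [0, 0, -1.4]],
    [[-83.6, -48.2, -14], [0, 0, -2.85]],
    [[-83.6, -48.2, -14], [0, 0, -2.85]],
    [[-83.6, -48.2, -14], [0, 0, -2.85]],
    [[-83.6, -48.2, -14], [0, 0, -2.85]],
    [[-83.6, -48.2, -14], [0, 0, -2.85]],
  ],
  aperture=0.09,
)

```text
time: 1.35
eef_pos: [0.5473, 0.2074, 0.2968]
orientation: [-0.251, 3.131, -0.006]
force: [-0.6, 0.9, 0.1]
opening: 0.0903
grip_force: 0.0
```

```bash
python3 - <<'E'
from h import *
s=ctrl.read_state();im=ctrl.snapshot("wrist");cv2.imwrite("pics/w1.png",im[...,::-1])
np.savez("w1.npz",p=s["eef_pos"],o=s["orientation"]);print(s["eef_pos"],s["orientation"],s["qpos"].round(2))
E
```

```text
[0.54732456 0.20739089 0.29683283] [-0.2506353   3.13103463 -0.00595954] [-0.39  0.47 -0.03  1.61  0.02  1.07  1.3 ]
```

View pics/w1.png

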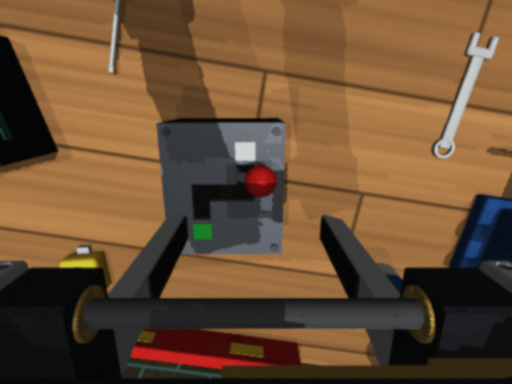

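Wrist view: plate is nearly square to the image, red knob at (260,182), white patch (245,152), green patch (203,232). The slot runs between them. I'll cross-check positions with this third view.

```bash
cat >> h.py <<'E'
def Pw(p,o):
    c=ctrl.camera_params("wrist");T=np.eye(4);T[:3,:3]=R.from_rotvec(o).as_matrix();T[:3,3]=p
    return K(c)@np.linalg.inv(T@np.array(c["T_tool_cam"]))[:3]
def onz(Pm,uv,z):
    M=np.c_[Pm[:,:2],-np.append(uv,1)];return np.linalg.solve(M,-(Pm[:,2]*z+Pm[:,3]))[:2]
E
python3 - <<'E'
from h import *
W=cv2.imread("pics/w1.png")[...,::-1].copy();d=np.load("w1.npz");Pm=Pw(d["p"],d["o"]);Pa,Pb=P("scene"),P("side")
k,_=blob(W,(240,160,285,205),"red");w,_=blob(W,(230,138,260,165),"white");g,_=blob(W,(188,218,220,245),"green")
print(k,w,g,[tri(k,q,Pm,Pp).round(4) for q,Pp in(([320.6,129],Pa),([224.4,113.9],Pb))])
print("k",onz(Pm,k,.166),"side tri w",tri(w,[218.8,142.3],Pm,Pb),tri(g,[276.2,143.7],Pm,Pb),tri(g,[343.9,177.4],Pm,Pa))
w,g=onz(Pm,w,.1155),onz(Pm,g,.1155);print(w,g)
for a,b in((w,g),(np.array([.5237,.1908]),np.array([.6353,.1529]))):
    v=b-a;L=np.hypot(*v);yaw=np.arctan2(v[1],v[0])+np.arcsin(.056/L);c=(a+b)/2
    X=np.array([.5439,.2129])-c;Rz=np.array([[np.cos(yaw),-np.sin(yaw)],[np.sin(yaw),np.cos(yaw)]]);print(L,np.degrees(yaw),c,Rz.T@X,Rz.T@(onz(Pm,k,.166)-c))
# plate edges: crop threshold lines
cv2.imwrite("pics/w1c.png",cv2.resize(W[110:265,145:300,::-1],None,fx=3.8,fy=3.8,interpolation=2))
E
```

```text
[260.40308989 180.40168539] [244.87925697 150.92879257] [202.29779412 230.98529412] [array([0.5433, 0.2134, 0.1662]), array([0.5438, 0.2133, 0.1682])]
k [0.54334601 0.21339232] side tri w [0.52399172 0.19233416 0.11631398] [0.63553268 0.15382892 0.11596059] [0.63511378 0.15323297 0.114883  ]
[0.52387812 0.19233946] [0.63561482 0.1537688 ]
0.11820653643508618 9.233516711237936 [0.57974647 0.17305413] [-0.02898838  0.04508145] [-0.02945619  0.04565628]
0.11785995927370746 9.61069443913191 [0.5795  0.17185] [-0.02824694  0.04641738] [-0.02871096  0.04699528]
```

View pics/w1c.png

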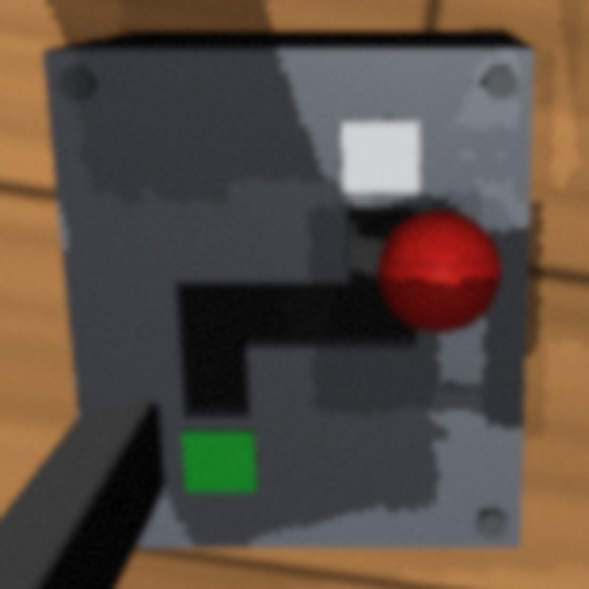

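Consistent from three views: console centre (0.580, 0.173), yaw about 9.4°, and plate at z 0.1155. The knob is at console (-0.029, +0.0455) and z about 0.167. The tool axes now line up with the console (tool x = -console x, tool y = +console y), so I can descend.

```bash
cat >> h.py <<'E'
def con(X,c=np.array([.5796,.1727]),yaw=np.radians(9.35)):
    d=np.array(X[:2])-c;return np.array([np.cos(yaw)*d[0]+np.sin(yaw)*d[1],-np.sin(yaw)*d[0]+np.cos(yaw)*d[1],X[2]])
def rep():
    s=ctrl.read_state();T=R.from_rotvec(s["orientation"]).as_matrix();print("grasp pt in console",con(np.array(s["eef_pos"])+.003*T[:,2]).round(4),"F",np.round(s["force"],1),s["opening"],s["grip_force"],"t",s["time"])
E
```

>>> pendant(
  motion=[
    [[0.6, 1.2, 12], [0, 0, 0]],
    [[0.6, 1.2, 18], [0, 0, 0]],
    [[0.6, 1.2, 22], [0, 0, 0]],
    [[0.6, 1.2, 25.6], [0, 0, 0]],
    [[0.6, 1.2, 25.6], [0, 0, 0]],
    [[0.6, 1.2, 25.6], [0, 0, 0]],
  ],
)

```text
time: 2.15
eef_pos: [0.54, 0.2207, 0.1701]
orientation: [-0.269, 3.13, 0.001]
force: [1.0, -0.2, -0.2]
opening: 0.09
grip_force: 0.0
```

```bash
python3 -c "
from h import *
rep();im=ctrl.snapshot('wrist');cv2.imwrite('pics/w2.png',im[...,::-1])"
```

```text
grasp pt in console [-0.0313  0.0538  0.1671] F [ 1.  -0.2 -0.2] 0.09001209982979765 0.0 t 2.15
```

View pics/w2.png

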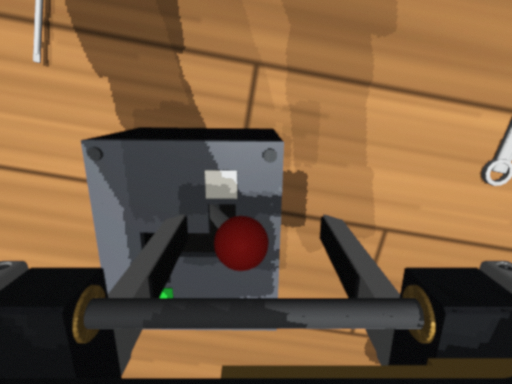

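The knob is between the fingers at (242,243), about 8 mm to the -y side of the centre line. I'll shift and close.

Scaled: -0.008 m is -1.6, -0.002 m is -0.4.

>>> pendant(
  motion=[
    [[-0.4, -1.6, 0], [0, 0, 0]],
    [[-0.4, -1.6, 0], [0, 0, 0]],
    [[-0.4, -1.6, 0], [0, 0, 0]],
  ],
)

```text
time: 2.58
eef_pos: [0.5437, 0.2118, 0.1697]
orientation: [-0.266, 3.13, 0.0]
force: [0.2, -0.5, -0.1]
opening: 0.09
grip_force: 0.0
```

```bash
python3 -c "from h import *;rep()"
```

```text
grasp pt in console [-0.029   0.0444  0.1667] F [ 0.2 -0.5 -0.1] 0.0899587427674104 0.0 t 2.575
```

>>> pendant(
  motion=[
    [[0, 0, 0], [0, 0, 0]],
    [[0, 0, 0], [0, 0, 0]],
    [[0, 0, 0], [0, 0, 0]],
    [[0, 0, 0], [0, 0, 0]],
    [[0, 0, 0], [0, 0, 0]],
    [[0, 0, 0], [0, 0, 0]],
    [[0, 0, 0], [0, 0, 0]],
    [[0, 0, 0], [0, 0, 0]],
  ],
  aperture=0,
)

```text
time: 3.58
eef_pos: [0.5435, 0.2125, 0.1695]
orientation: [-0.268, 3.13, 0.001]
force: [0.1, 1.6, 0.1]
opening: 0.0328
grip_force: 30.0
```

```bash
python3 -c "from h import *;rep()"
```

```text
grasp pt in console [-0.0292  0.0451  0.1665] F [0.1 1.6 0.1] 0.03279519715832938 29.999909698963165 t 3.575
```

Gripped (opening 33 mm, 30 N). Next, move up the start lane to the crossing.

>>> pendant(
  motion=[
    [[-2, 0, -0.2], [0, 0, 0]],
    [[-4, 0, -0.4], [0, 0, 0]],
    [[-5.8, 0, -0.4], [0, 0, 0]],
    [[-5.8, 0, -0.4], [0, 0, 0]],
    [[-5.8, 0, -0.4], [0, 0, 0]],
  ],
)

```text
time: 4.2
eef_pos: [0.5732, 0.2174, 0.1718]
orientation: [-0.267, 3.128, 0.001]
force: [0.1, 3.2, 3.4]
opening: 0.0326
grip_force: 30.0
```

```bash
python3 -c "from h import *;rep()"
```

```text
grasp pt in console [0.0009 0.0451 0.1688] F [0.1 3.2 3.4] 0.03257267995868035 30.000919103622437 t 4.2
```

Scaled: -0.045 m is -9, -0.033 m is -6.6.

>>> pendant(
  motion=[
    [[0, -2.2, -0.6], [0, 0, 0]],
    [[0, -4.4, -1], [0, 0, 0]],
    [[0, -6.6, -1.2], [0, 0, 0]],
    [[0, -9, -1.2], [0, 0, 0]],
    [[0, -9, -1.2], [0, 0, 0]],
  ],
)

```text
time: 4.82
eef_pos: [0.5804, 0.1718, 0.1781]
orientation: [-0.265, 3.129, 0.001]
force: [-0.9, 2.4, 4.8]
opening: 0.0328
grip_force: 30.0
```

```bash
python3 -c "from h import *;rep()"
```

```text
grasp pt in console [ 0.0007 -0.001   0.1751] F [-0.9  2.4  4.8] 0.03276833755847172 30.001210570335388 t 4.825
```

Scaled: -0.044 m is -8.8, -0.033 m is -6.6.

>>> pendant(
  motion=[
    [[0, -2.2, 0], [0, 0, 0]],
    [[0, -4.4, 0.4], [0, 0, 0]],
    [[0, -6.6, 0.8], [0, 0, 0]],
    [[0, -8.8, 1.2], [0, 0, 0]],
    [[0, -8.8, 1.2], [0, 0, 0]],
    [[0, -8.8, 1.2], [0, 0, 0]],
  ],
)

```text
time: 5.58
eef_pos: [0.5872, 0.1282, 0.1714]
orientation: [0.266, -3.13, 0.002]
force: [-0.8, 0.3, 3.7]
opening: 0.0328
grip_force: 30.0
```

```bash
python3 -c "from h import *;rep()"
```

```text
grasp pt in console [ 0.0003 -0.0451  0.1684] F [-0.8  0.3  3.7] 0.03278435200188959 30.000409483909607 t 5.575
```

Scaled: -0.046 m is -9.2, 0.007 m is 1.4.

>>> pendant(
  motion=[
    [[-2.4, 0, 0], [0, 0, 0]],
    [[-4.8, 0, 0.4], [0, 0, 0]],
    [[-6.8, 0, 0.8], [0, 0, 0]],
    [[-8.6, 0, 1.2], [0, 0, 0]],
    [[-9.2, 0, 1.4], [0, 0, 0]],
    [[-9.2, 0, 1.4], [0, 0, 0]],
    [[-9.2, 0, 1.4], [0, 0, 0]],
  ],
)

```text
time: 6.45
eef_pos: [0.6327, 0.1365, 0.1644]
orientation: [-0.267, 3.13, -0.001]
force: [0.3, -2.4, 0.4]
opening: 0.0325
grip_force: 30.0
```

```bash
python3 -c "from h import *;rep()"
```

```text
grasp pt in console [ 0.0465 -0.0444  0.1614] F [ 0.3 -2.4  0.4] 0.03250475835454753 30.000162720680237 t 6.45
```

No stop felt yet (x force about 0), so I'll push on gently until it shows.

>>> pendant(
  motion=[
    [[-0.4, 0, 0], [0, 0, 0]],
    [[-0.6, 0, 0.2], [0, 0, 0]],
    [[-0.6, 0, 0.2], [0, 0, 0]],
  ],
)

```text
time: 6.82
eef_pos: [0.6343, 0.1368, 0.1638]
orientation: [0.266, -3.128, 0.001]
force: [-3.9, -3.4, 5.9]
opening: 0.0326
grip_force: 30.0
```

```bash
python3 -c "from h import *;rep()"
```

```text
grasp pt in console [ 0.0481 -0.0443  0.1608] F [-3.9 -3.4  5.9] 0.03257733639724729 30.001196265220642 t 6.825
```

>>> pendant(
  motion=[
    [[-0.6, 0, 0], [0, 0, 0]],
    [[-0.8, 0, 0.2], [0, 0, 0]],
    [[-0.8, 0, 0.2], [0, 0, 0]],
  ],
)

```text
time: 7.2
eef_pos: [0.6357, 0.137, 0.1634]
orientation: [0.265, -3.122, 0.002]
force: [-11.7, -4.6, 13.6]
opening: 0.0325
grip_force: 30.0
```

```bash
python3 -c "from h import *;rep()"
```

```text
grasp pt in console [ 0.0495 -0.0443  0.1604] F [-11.7  -4.6  13.6] 0.03248433333955592 30.002629458904266 t 7.2
```

The stop is felt: force rises to 12 N and the knob barely advances. Release, rise and inspect.

>>> pendant(
  motion=[
    [[0, 0, 0], [0, 0, 0]],
    [[0, 0, 0], [0, 0, 0]],
    [[0, 0, 0], [0, 0, 0]],
    [[0, 0, 0], [0, 0, 0]],
    [[0, 0, 0], [0, 0, 0]],
    [[0, 0, 0], [0, 0, 0]],
  ],
  aperture=0.08,
)

```text
time: 7.95
eef_pos: [0.6395, 0.1381, 0.1624]
orientation: [-0.267, 3.13, 0.0]
force: [-0.1, -0.4, 0.5]
opening: 0.08
grip_force: 0.0
```

```bash
python3 -c "from h import *;rep()"
```

```text
grasp pt in console [ 0.0535 -0.0438  0.1594] F [-0.1 -0.4  0.5] 0.07999151083896602 0.0 t 7.95
```

>>> pendant(
  motion=[
    [[0, 0, -6], [0, 0, 0]],
    [[0, 0, -16], [0, 0, 0]],
    [[0, 0, -26], [0, 0, 0]],
    [[12, 0, -30], [0, 0, 0]],
    [[24, 0, -30], [0, 0, 0]],
    [[24, 0, -30], [0, 0, 0]],
    [[24, 0, -30], [0, 0, 0]],
  ],
)

```text
time: 8.82
eef_pos: [0.522, 0.1179, 0.3132]
orientation: [-0.267, 3.128, 0.001]
force: [0.3, 0.6, 0.3]
opening: 0.0802
grip_force: 0.0
```

```bash
python3 - <<'E'
from h import *
rep();A,B=ctrl.snapshot("scene"),ctrl.snapshot("side")
s=ctrl.read_state();Pm=Pw(s["eef_pos"],s["orientation"]);W=ctrl.snapshot("wrist")
cv2.imwrite("pics/e.png",np.vstack([np.hstack([cv2.resize(A[90:250,240:400],(400,400)),cv2.resize(B[80:240,170:330],(400,400))])])[...,::-1]);cv2.imwrite("pics/w3.png",W[...,::-1])
try:
    a,sa=blob(A,(300,110,380,190),"red");b,sb=blob(B,(200,90,310,170),"red");print(a,sa,b,sb,con(tri(a,b,P("scene"),P("side"))))
    w,sw=blob(W,(80,80,330,300),"red");print(w,sw,con(np.append(onz(Pm,w,.161),.161)),con(tri(w,b,Pm,P("side"))))
except Exception as e: print(e)
E
```

```text
grasp pt in console [-0.0657 -0.0447  0.3102] F [0.3 0.6 0.3] 0.08018531782574967 0.0 t 8.825
[340.55144033 159.14403292] [ 32  41  18  18 243] [278.14423077 130.79807692] [ 70  33  17  17 208] [ 0.0454765  -0.04547132  0.16215086]
[252.58867925 266.6245283 ] [160 174  26  26 530] [ 0.04755513 -0.04504624  0.161     ] [ 0.04583545 -0.04504456  0.16315342]
```

View pics/e.png

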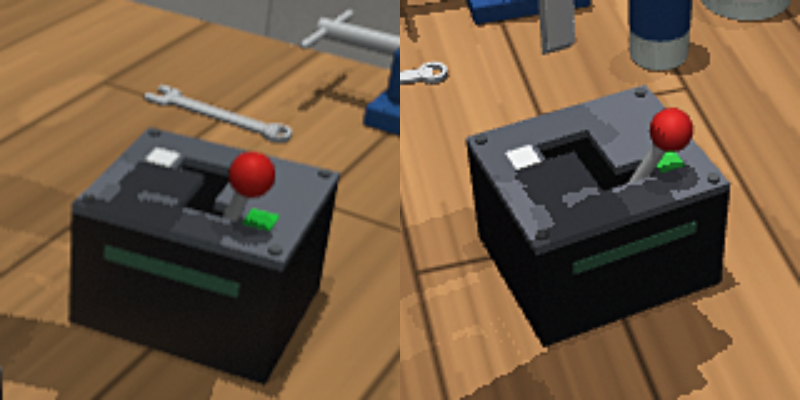

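View pics/w3.png

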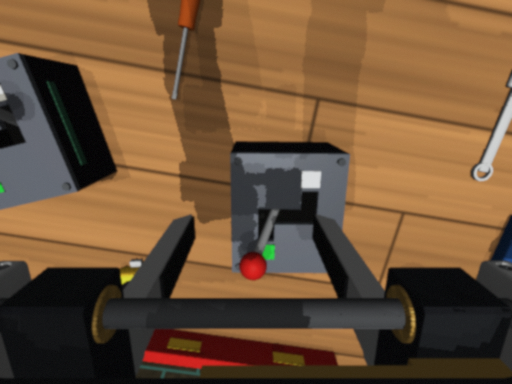

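The red lever leans past the green patch at the end of its lane. The knob is at (341,159) in scene and (278,131) in side, which gives console (+0.046, -0.045, 0.162), the home position. The gripper is clear, so I'll hand in.

```bash
python3 -c "from cell import ctrl;print(ctrl.close_job())"
```

```text
the job is handed in; nothing more can be done
None
```

The red lever is fully home at the end of the green-marked slot (knob measured at console x +46, y -45 mm) and released, the yellow lever was not touched, and the job was handed in at about 9 s.

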